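# Find the unlatched cover plate of the dust trap and push it open

### The job

One of the three identical cover plates on the bench's dust trap has been left unlatched. With the fingertips, press gently on the back end of the plates, one after another, to find the one that rocks, then push it open: its front edge away from you until the plate stands nearly upright, and leave it so. Pinch and lift nothing, and leave the tools and containers on and around the trap where they are.

Things in the scene. Friction and masses are not known exactly. Their poses are not given: they have to be found in the camera images.
- dust_trap: low grey steel box fixed to the bench, 160 (x) x 440 (y) x 75 mm high, three identical smooth bare-steel cover plates (friction about 0.25) flush in its top at y = +94, 0, -94 mm. Origin: centre of its underside; x from its front (robot side) to its back, y to its left. Hidden latches hold two plates (they give 3 to 4 mm, springily, under 20 N); the third is unlatched, which one varies. 40 mm of free depth under it
- plate_a (a joint): angle (rad) of the leftmost (+y of the trap) plate: 0 shut and flush, growing as its back end sinks and its front edge rises, at most 1.5. A stiff pivot (about 0.06 N m) holds it at any angle: if unlatched, its back end yields to 2 to 5 N. Plate 105 (x) x 80 (y) x 4 mm, from x = -48 to +57 mm in the trap's frame; pivot line (dark seam) at x = +12, z = 73 mm
- plate_a_press (a point): press mark, a small ring on top of the leftmost (+y of the trap) plate, 28 mm behind its pivot seam and 17 mm from its back edge, on its centre line; moves with the plate
- plate_a_front (a point): middle of the front edge of the leftmost (+y of the trap) plate, on its top face, 60 mm in front of the pivot seam; moves with the plate
- plate_b (a joint): angle (rad) of the middle plate: 0 shut and flush, growing as its back end sinks and its front edge rises, at most 1.5. A stiff pivot (about 0.06 N m) holds it at any angle: if unlatched, its back end yields to 2 to 5 N. Plate 105 (x) x 80 (y) x 4 mm, from x = -48 to +57 mm in the trap's frame; pivot line (dark seam) at x = +12, z = 73 mm
- plate_b_press (a point): press mark, a small ring on top of the middle plate, 28 mm behind its pivot seam and 17 mm from its back edge, on its centre line; moves with the plate
- plate_b_front (a point): middle of the front edge of the middle plate, on its top face, 60 mm in front of the pivot seam; moves with the plate
- plate_c (a joint): angle (rad) of the rightmost (-y of the trap) plate: 0 shut and flush, growing as its back end sinks and its front edge rises, at most 1.5. A stiff pivot (about 0.06 N m) holds it at any angle: if unlatched, its back end yields to 2 to 5 N. Plate 105 (x) x 80 (y) x 4 mm, from x = -48 to +57 mm in the trap's frame; pivot line (dark seam) at x = +12, z = 73 mm
- plate_c_press (a point): press mark, a small ring on top of the rightmost (-y of the trap) plate, 28 mm behind its pivot seam and 17 mm from its back edge, on its centre line; moves with the plate
- plate_c_front (a point): middle of the front edge of the rightmost (-y of the trap) plate, on its top face, 60 mm in front of the pivot seam; moves with the plate
- ring_tin: round grey tin, 76 mm across, 32 mm high, loose on the left end of the dust trap's top; origin under its centre
- wire_coil: flat coil of bare metal wire, 55 mm across, 7 mm high, loose on the right end of the dust trap's top; origin under its centre
- ring_clamp: wooden ring clamp, 139 x 34 x 22 mm, lying to the right of the trap; origin under its centre
- spark_lighter: wire spark lighter, 189 x 37 x 12 mm, lying to the left of the trap; origin under its centre

How it is judged (in metres and radians):
On the way:
1. a plate is pressed with the fingers and rocks (((contact force between the fingers and plate_a above 0.3 N and value of joint plate_a above 0.25 rad) or (contact force between the fingers and plate_b above 0.3 N and value of joint plate_b above 0.25 rad) or (contact force between the fingers and plate_c above 0.3 N and value of joint plate_c above 0.25 rad))), for 0.05 s.
At the end, for the whole second after the job is handed in: the unlatched plate stands open by more than 1.2 rad (about 69 degrees) and stays there, at rest (value of joint any of plate_a, plate_b, plate_c above 1.2 rad and velocity of joint plate_a between -0.1 and 0.1 rad/s and velocity of joint plate_b between -0.1 and 0.1 rad/s and velocity of joint plate_c between -0.1 and 0.1 rad/s); the robot touches nothing.
It fails at once if a plate is pinched or pressed hard (over 35 N from the fingers) (contact force between the fingers and plate_a above 35 N or contact force between the fingers and plate_b above 35 N or contact force between the fingers and plate_c above 35 N).
It fails at once if a loose tool or container is lifted or moved more than 30 mm (distance of any of ring_tin, wire_coil, ring_clamp, spark_lighter from where it was at the start of the episode above 0.03 m).
It also fails if it takes over 48 s, if anything falls off the work surface, if the arm or the gripper's body presses on something with over 40 N, if the wrist force passes 120 N, or if a joint passes its speed limit or range.

### The arm

A 6-joint arm with a two-finger parallel gripper is mounted at the origin on a cart in front of the work surface, level with it; the furniture and walls round the work are solid. World frame = base frame: x ahead of the robot, y to its left, z up, the work surface at z = 0. Lengths are in mm, angles in rad, forces in N, time in s.
With the tool pointing down it reaches from about 400 to 925 mm from the base axis. Payload 12.5 kg.
Tool frame: the origin (TCP) lies on the mounting face of the last link; the fingertips stand 190 mm ahead of it and the grasp point (between the pads) lies 171 mm ahead of it; z points along the fingers, y is the line along which they close (so a half turn about z gives the same grasp; the last joint's range is limited). The gripper opens to 95 mm and grips with 3 to 60 N. Pads are 20 mm wide; open, the fingers measure 119 mm over their backs; the gripper's body (75 mm by 180 mm) begins 59 mm behind the grasp point.
Start: joints at [-1.219, 0.491, 1.559, -0, 1.092, -0.106], TCP at [276.253, -560.633, 404.761] pointing down, gripper open.
Joint ranges: [-3.1, 3.1], [-0.84, 2.19], [0.05, 2.79], [-1.13, 4.28], [0.06, 2.93], [-2.69, 2.69]. Speed limits (rad/s): [2.22, 2.22, 2.79, 3.14, 3.14, 3.14].

### API

Orientations are given as [roll, pitch, yaw] about the fixed x, y, z axes, in that order (R = Rz(yaw) Ry(pitch) Rx(roll)).
In Python, from cell import env gives the robot as it stands.
- The arm moves only by the tool carry_out, never from a script. Its argument "series" is a list of rows, each a list of 5 numbers: the shift along the tool's x, y, z in m, then the turn about the tool's z in degrees, then the opening, from 0 (shut) to 1 (fully open). A call has 1 to 20 rows; each row is the pose to reach, as a shift and turn from the pose commanded when the call began, along the tool's axes at that moment; what a row does not reach only later rows make up. A row lasts 1/8 s, in which the tool goes at most 62.5 mm and 10.7 degrees, less where a joint would pass 70% of its speed; a pose out of reach is approached as far as the arm can. A call with a gripper value outside its range is refused whole. The fingers move at their own pace and stop on an object; the grip force is fixed at half the most. Time passes only in rows, so rows that repeat a pose let the fingers close. It gives the time, the measured TCP pose, the force, the opening and the grip force at its end, in the units of the state.
- env.state(): the state, without advancing time (a new reading comes with each control period).
- env.read_camera(name): name is "scene" or "top"; returns (picture, depth): 400x640x3 uint8, red, green, blue; 400x640 float32, mm along the optical axis (not along the pixel's ray), 0 where there is no reading.
- env.get_calibration(name): a dict with "intrinsics" (3x3 intrinsics, pixels), "cam_to_world" (4x4, takes a point from camera to world coordinates). Camera axes: x right, y up, looking along -z (the intrinsics and any distortion apply to the point x, -y, -z); pixel columns grow to the right and rows downward; lengths in mm; the calibration is good to about 2 mm. A picture is of the moment at which its call begins. get_calibration takes no time and is no camera call.
- env.job_done(): hands the job in; it is judged then, once.
The state is a dict: "t": time; "joints": joint angles; "qvel": joint speeds; "tau": joint torques, N m; "eef_pos": TCP position; "tcp_rot": TCP orientation; "ft_force": force on the tool from outside, world axes, zero at the start; "moment": the same for the moment, N m; "opening": opening from 0.0 (shut) to 1.0 (fully open); "grip_force": force on a finger pad.
Only numpy, scipy, OpenCV 4.12 (cv2) and the standard library are available. Lean on these libraries where they do the work, as an engineer would, in place of code of your own. Each camera call takes 0.05 s, during which the arm holds its last target. There are 200 camera calls.

## Working session

There is one attempt and no reset: what is moved stays moved. The work goes in short steps, Python scripts to look and compute and a tool call to move; the robot and the scene stay as the last step left them, time stands still between calls to the robot, and variables do not carry over. Pictures are saved under pics/ and viewed, at most 10 in all, crops included, and the job is handed in when it is done.

Besides the shell and the picture viewer there is one more tool, called after "Request:" as name(argument=value, ...), one argument or row to a line, values as JSON. carry_out: Moves the arm, as the interface text tells. Its arguments: {"type":"object","properties":{"series":{"type":"array","items":{"type":"array","items":{"type":"number"}}}},"required":["series"]}

```bash
mkdir -p pics; python3 - <<'E'
from cell import env
import cv2,numpy as np
for n in("scene","top"):
    p,d=env.read_camera(n); cv2.imwrite(f"pics/{n}0.png",p[:,:,::-1]); np.save(f"{n}0.npy",d)
    c=env.get_calibration(n); print(n,np.round(c["intrinsics"],1).tolist(),np.round(c["cam_to_world"],3).tolist(),[k for k in c])
s=env.state(); print(s)
E
```

```text
scene [[441.1, 0.0, 318.5], [0.0, 441.1, 199.8], [0.0, 0.0, 1.0]] [[-0.996, -0.031, 0.083, 675.338], [0.086, -0.551, 0.83, 1257.514], [0.02, 0.834, 0.552, 923.056], [0.0, 0.0, 0.0, 1.0]] ['intrinsics', 'cam_to_world']
top [[445.0, 0.0, 320.9], [0.0, 445.0, 207.6], [0.0, 0.0, 1.0]] [[0.021, 0.989, -0.144, 322.287], [-1.0, 0.021, -0.005, 10.101], [-0.002, 0.144, 0.99, 1603.949], [0.0, 0.0, 0.0, 1.0]] ['intrinsics', 'cam_to_world']
{'t': 0.1, 'joints': array([-1.21858961e+00,  4.91499107e-01,  1.55939261e+00,  4.87348845e-05,
        1.09170105e+00, -1.05573901e-01]), 'qvel': array([ 0.00018189, -0.00136536, -0.00123666,  0.00016494, -0.0006016 ,
       -0.00065339]), 'tau': array([ 2.19434667e-03, -6.13621616e+01, -2.58606076e+01,  6.93634897e-02,
        4.70185268e-02, -3.55144266e-05]), 'eef_pos': array([ 276.25256288, -560.60228552,  404.21878657]), 'tcp_rot': array([-3.14060266e+00, -1.48374548e-04,  4.57758062e-01]), 'ft_force': array([-0.02536868, -0.02063437,  0.02411404]), 'moment': array([-0.01960263, -0.02348544,  0.00276653]), 'grip_force': 0.0, 'opening': 1.0001746270652891}
```

View pics/top0.png

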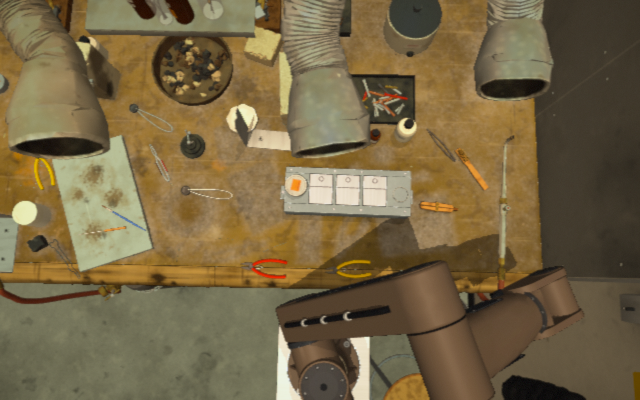

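View pics/scene0.png

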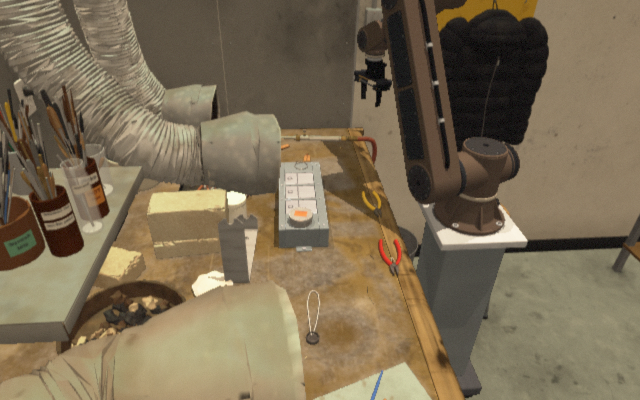

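The top view shows the trap at about (284–411, 168–216). The tin is at (295,185), the plates at about (321, 348, 375; 190) and the coil at (400,190). A duct hood hangs behind the trap at (330,130). I'll enlarge both views.

```bash
cat > h.py <<'E'
from cell import env
import cv2,numpy as np
def w(n,u,v,d):
    c=env.get_calibration(n);K=c["intrinsics"];T=c["cam_to_world"]
    return (T@np.array([(u-K[0,2])/K[0,0]*d,-(v-K[1,2])/K[1,1]*d,-d,1]))[:3]
def wz(n,u,v,z):
    a=w(n,u,v,1.);b=w(n,u,v,1000.);return a+(b-a)*(z-a[2])/(b[2]-a[2])
def px(n,p):
    c=env.get_calibration(n);q=np.linalg.inv(c["cam_to_world"])@np.r_[p,1];K=c["intrinsics"]
    return K[0,2]-K[0,0]*q[0]/q[2],K[1,2]+K[1,1]*q[1]/q[2]
E
python3 - <<'E'
from h import *
im=cv2.imread("pics/top0.png");cv2.imwrite("pics/topc.png",cv2.resize(im[160:225,275:420],None,fx=5.5,fy=5.5,interpolation=3))
im=cv2.imread("pics/scene0.png");cv2.imwrite("pics/scc.png",cv2.resize(im[140:260,260:350],None,fx=5,fy=5,interpolation=3))
d=np.load("top0.npy")
for u,v in((348,195),(321,195),(375,195),(295,185),(400,190),(330,130),(330,150),(350,145),(300,145),(515,75),(240,120),(435,207),(348,225)): print(u,v,np.round(w("top",u,v,d[v,u])))
# duct points over the area near the trap
vv,uu=np.mgrid[60:220,250:430];P=np.array([w("top",u,v,d[v,u]) for u,v in zip(uu.ravel(),vv.ravel())])
for x0 in range(420,760,40):
  m=(P[:,2]>100)&(abs(P[:,0]-x0-20)<20)
  if m.any():print(x0,P[m].min(0).round(),P[m].max(0).round())
E
```

```text
348 195 [592. -75.  72.]
321 195 [589.  19.  76.]
375 195 [ 592. -169.   79.]
295 185 [617. 109. 106.]
400 190 [ 613. -257.   72.]
330 130 [721.  -4. 391.]
330 150 [730.  -8. 150.]
350 145 [742. -74. 176.]
300 145 [685.  81. 359.]
515 75 [ 956. -591.  263.]
240 120 [828. 299. 155.]
435 207 [ 564. -392.   17.]
348 225 [494. -80.   0.]Traceback (most recent call last):
  File "<stdin>", line 7, in <module>
  File "h.py", line 4, in w
    c=env.get_calibration(n);K=c["intrinsics"];T=c["cam_to_world"]
ValueError: time passes only in moves, steps and waits
```

View pics/topc.png

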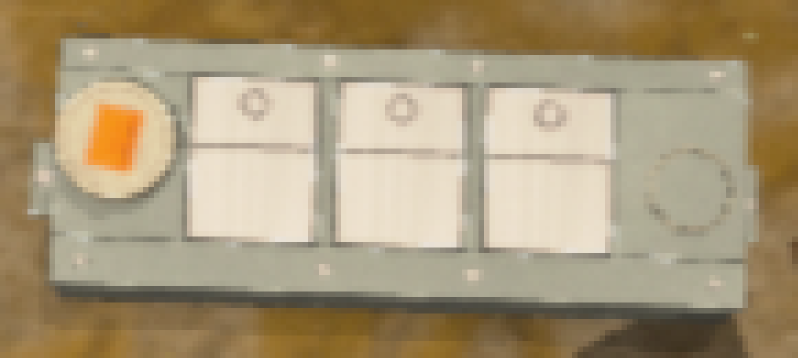

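View pics/scc.png

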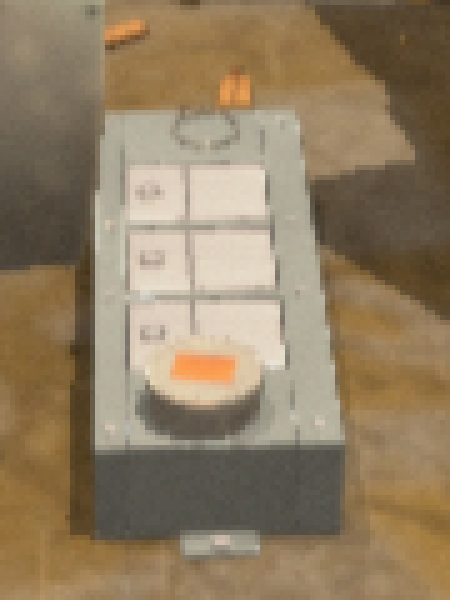

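The top crop shows the ring marks at (254,104), (401,109) and (549,116), with the seams at v≈146–157. In the scene crop the rings are at (152,331), (151,258) and (150,190). Next I'll compute their positions and the duct clearance.

```bash
python3 - <<'E'
from h import *
cal={n:env.get_calibration(n) for n in("top","scene")}
class E2: 
    get_calibration=staticmethod(lambda n:cal[n])
import h; h.env=E2
t=lambda u,v:(275+(u+.5)/5.5-.5,160+(v+.5)/5.5-.5)
s=lambda u,v:(260+(u+.5)/5-.5,140+(v+.5)/5-.5)
for nm,a,b in(("A",(254,104),(152,331)),("B",(401,109),(151,258)),("C",(549,116),(150,190))):
    o=cal["top"]["cam_to_world"][:3,3];o2=cal["scene"]["cam_to_world"][:3,3]
    r=w("top",*t(*a),1000.)-o;r2=w("scene",*s(*b),1000.)-o2
    k=np.linalg.lstsq(np.c_[r,-r2],o2-o,rcond=None)[0];p,q=o+k[0]*r,o2+k[1]*r2
    print(nm,"tri",p.round(1),q.round(1),"plane75",wz("top",*t(*a),75).round(1),wz("scene",*s(*b),75).round(1))
for nm,a in(("tl",(62,40)),("tr",(746,62)),("bl",(52,287)),("br",(744,308)),("seamA0",(189,146)),("seamA1",(317,146)),("seamB0",(338,150)),("seamB1",(466,152)),("seamC0",(486,156)),("seamC1",(613,158)),("frA",(250,241)),("frB",(400,248)),("frC",(547,253)),("bkA",(254,77)),("bkC",(552,91))): print(nm,wz("top",*t(*a),75).round(1))
for n in("top","scene"):
  d=np.load(n+"0.npy");vv,uu=np.mgrid[:400,:640];P=np.array([w(n,u,v,d[v,u]) for u,v in zip(uu.ravel(),vv.ravel()) if d[v,u]>0])
  for x0 in range(560,800,30):
    m=(P[:,2]>120)&(abs(P[:,0]-x0-15)<15)&(P[:,1]>-330)&(P[:,1]<250)
    if m.sum()>3:print(n,x0,m.sum(),P[m].min(0).round(),P[m].max(0).round())
E
```

```text
A tri [647.1  21.1  79.6] [648.1  21.   79.8] plane75 [648.   21.2  75. ] [647.9  14.   75. ]
B tri [645.8 -72.3  79.2] [645.7 -72.3  79.1] plane75 [646.7 -72.5  75. ] [645.6 -78.8  75. ]
C tri [ 643.1 -166.3   79.6] [ 643.4 -166.3   79.7] plane75 [ 644.1 -166.8   75. ] [ 643.3 -174.2   75. ]
tl [687.3 144.9  75. ]
tr [ 681.9 -292.4   75. ]
bl [527.7 146.   75. ]
br [ 523.4 -289.9   75. ]
seamA0 [620.   61.9  75. ]
seamA1 [621.6 -19.5  75. ]
seamB0 [619.3 -32.8  75. ]
seamB1 [ 619.7 -114.2   75. ]
seamC0 [ 617.4 -126.9   75. ]
seamC1 [ 617.8 -207.5   75. ]
frA [559.6  21.8  75. ]
frB [557.1 -73.   75. ]
frC [ 555.9 -165.9   75. ]
bkA [665.6  21.5  75. ]
bkC [ 660.4 -168.7   75. ]
top 650 70 [673.  29. 255.] [680. 113. 381.]
top 680 750 [ 680. -109.  148.] [710. 117. 390.]
top 710 1309 [ 710. -132.  141.] [740. 120. 398.]
top 740 1030 [ 740. -128.  146.] [770. 131. 402.]
top 770 792 [ 770. -129.  251.] [800. 128. 404.]
scene 650 84 [674.  24. 281.] [680. 109. 380.]
scene 680 751 [680. -68. 154.] [710. 122. 389.]
scene 710 810 [710. -55. 171.] [740. 124. 396.]
scene 740 852 [740. -32. 168.] [770. 131. 402.]
scene 770 848 [770. -37. 158.] [800. 131. 402.]
```

```bash
python3 - <<'E'
from h import *
cal={n:env.get_calibration(n) for n in("top","scene")}
class E2: 
    get_calibration=staticmethod(lambda n:cal[n])
import h; h.env=E2
Q=[]
for n in("top","scene"):
  d=np.load(n+"0.npy");Q+=[w(n,u,v,d[v,u]) for v in range(50,300) for u in range(150,520) if d[v,u]>0]
P=np.array(Q)
print("cols y-bins left edge:",list(range(-180,200,30)))
for z0 in range(120,420,30):
  print(z0,[int(P[m,0].min()) if (m:=(abs(P[:,2]-z0-15)<15)&(abs(P[:,1]-y-15)<15)&(P[:,0]>560)).sum()>2 else 0 for y in range(-180,200,30)])
E
```

```text
cols y-bins left edge: [-180, -150, -120, -90, -60, -30, 0, 30, 60, 90, 120, 150, 180]
120 [0, 0, 0, 0, 721, 710, 709, 719, 848, 846, 844, 844, 0]
150 [0, 0, 0, 719, 715, 709, 702, 698, 695, 742, 845, 843, 0]
180 [0, 0, 721, 723, 0, 0, 0, 0, 691, 688, 849, 852, 0]
210 [0, 0, 721, 0, 0, 0, 0, 0, 687, 684, 732, 0, 0]
240 [0, 719, 721, 0, 0, 0, 0, 0, 0, 678, 707, 0, 0]
270 [0, 717, 714, 874, 0, 0, 0, 0, 0, 676, 707, 0, 0]
300 [0, 713, 709, 867, 908, 0, 0, 0, 0, 674, 731, 1028, 0]
330 [0, 0, 701, 701, 839, 901, 0, 916, 672, 674, 950, 1020, 0]
360 [0, 0, 702, 694, 689, 685, 678, 673, 672, 737, 980, 0, 0]
390 [0, 0, 0, 0, 739, 715, 709, 737, 757, 991, 1012, 0, 0]
```

```bash
python3 - <<'E'
from h import *
cal={n:env.get_calibration(n) for n in("top","scene")}
class E2: 
    get_calibration=staticmethod(lambda n:cal[n])
import h; h.env=E2
P=[]
for n in("top","scene"):
  d=np.load(n+"0.npy");P+=[w(n,u,v,d[v,u]) for v in range(400) for u in range(640) if d[v,u]>0]
P=np.array(P)-[276,-561,404]
r=np.array([276,-561])/np.hypot(276,561);t=np.array([-r[1],r[0]])
a,b=P[:,:2]@r,P[:,:2]@t
for z in range(-200,300,25):
  m=(abs(P[:,2]-z-12)<12.5)&(np.hypot(a,b)<200)
  if m.sum()>3:print(z,m.sum(),"radial",a[m].min().round(),a[m].max().round(),"tang",b[m].min().round(),b[m].max().round())
E
```

```text
-200 20 radial -59.0 53.0 tang -11.0 19.0
-175 57 radial -61.0 62.0 tang -12.0 19.0
-150 62 radial -65.0 65.0 tang -13.0 18.0
-125 77 radial -86.0 82.0 tang -33.0 38.0
-100 219 radial -94.0 87.0 tang -36.0 43.0
-75 284 radial -96.0 94.0 tang -37.0 41.0
-50 114 radial -57.0 16.0 tang -24.0 31.0
-25 127 radial -55.0 35.0 tang -32.0 44.0
0 108 radial -41.0 26.0 tang -35.0 42.0
25 184 radial -48.0 173.0 tang -133.0 67.0
50 351 radial -67.0 177.0 tang -134.0 72.0
75 451 radial -108.0 183.0 tang -137.0 76.0
100 1425 radial -128.0 179.0 tang -134.0 79.0
125 942 radial -139.0 181.0 tang -134.0 79.0
150 970 radial -144.0 179.0 tang -132.0 80.0
175 530 radial -179.0 172.0 tang -104.0 84.0
200 509 radial -188.0 -106.0 tang -40.0 84.0
225 648 radial -196.0 -138.0 tang -42.0 85.0
250 274 radial -200.0 -173.0 tang -24.0 65.0
```

```bash
python3 - <<'E'
from h import *
im=cv2.imread("pics/scene0.png");im2=cv2.imread("pics/top0.png")
a=cv2.resize(im[0:120,330:450],None,fx=4,fy=4,interpolation=3);b=cv2.resize(im2[240:360,480:600],None,fx=4,fy=4,interpolation=3)
cv2.imwrite("pics/wr.png",cv2.resize(np.hstack([a,b]),(780,390)))
d=np.load("top0.npy")
for v in range(260,350,10):print(v,[tuple((w("top",u,v,d[v,u])-[276,-561,404]).round().astype(int)) for u in range(510,590,12)])
s=np.load("scene0.npy")
for v in range(10,110,12):print(v,[tuple((w("scene",u,v,s[v,u])-[276,-561,404]).round().astype(int)) for u in range(352,400,8)])
E
```

```text
260 [(np.int64(104), np.int64(-99), np.int64(-402)), (np.int64(106), np.int64(-144), np.int64(-407)), (np.int64(106), np.int64(-186), np.int64(-404)), (np.int64(107), np.int64(-222), np.int64(-390)), (np.int64(104), np.int64(-220), np.int64(-304)), (np.int64(102), np.int64(-219), np.int64(-231)), (np.int64(101), np.int64(-222), np.int64(-170))]
270 [(np.int64(69), np.int64(-99), np.int64(-404)), (np.int64(70), np.int64(-139), np.int64(-397)), (np.int64(71), np.int64(-182), np.int64(-398)), (np.int64(64), np.int64(24), np.int64(101)), (np.int64(64), np.int64(9), np.int64(127)), (np.int64(71), np.int64(-221), np.int64(-237)), (np.int64(70), np.int64(-219), np.int64(-167))]
280 [(np.int64(34), np.int64(-101), np.int64(-411)), (np.int64(38), np.int64(80), np.int64(92)), (np.int64(39), np.int64(76), np.int64(148)), (np.int64(40), np.int64(50), np.int64(151)), (np.int64(40), np.int64(8), np.int64(123)), (np.int64(39), np.int64(-214), np.int64(-228)), (np.int64(40), np.int64(-218), np.int64(-169))]
290 [(np.int64(15), np.int64(135), np.int64(151)), (np.int64(16), np.int64(114), np.int64(167
[... 3757 characters left out ...]
int64(-71)), (np.int64(-29), np.int64(93), np.int64(-65)), (np.int64(-152), np.int64(-245), np.int64(-180))]
94 [(np.int64(45), np.int64(-218), np.int64(-228)), (np.int64(1), np.int64(-244), np.int64(-238)), (np.int64(-36), np.int64(-231), np.int64(-234)), (np.int64(-10), np.int64(50), np.int64(-131)), (np.int64(-120), np.int64(-250), np.int64(-242)), (np.int64(-159), np.int64(-243), np.int64(-239))]
106 [(np.int64(43), np.int64(-212), np.int64(-286)), (np.int64(-3), np.int64(-243), np.int64(-299)), (np.int64(-42), np.int64(-235), np.int64(-297)), (np.int64(-15), np.int64(54), np.int64(-183)), (np.int64(-124), np.int64(-239), np.int64(-299)), (np.int64(-166), np.int64(-243), np.int64(-302))]
```

View pics/wr.png

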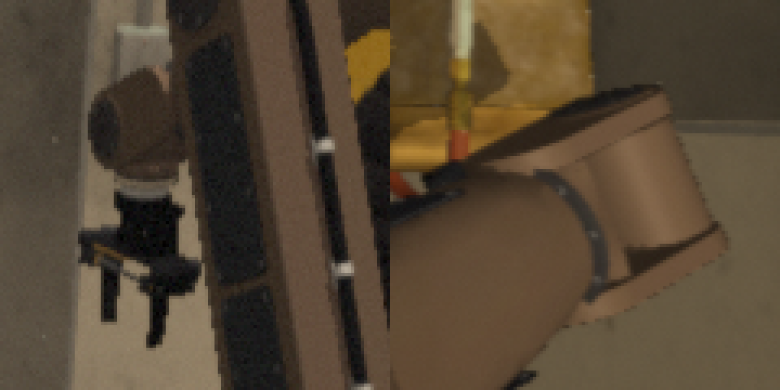

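The crop shows the forearm fork and wrist, reaching about 35–40 mm ahead of the TCP axis. The duct mouth's rim is at x≥672, so C is the safest plate to test first. I'll approach above C, about 22 mm behind its seam.

Request:
carry_out(
  series=[
    [0.02,-0.008,0,2,0],
    [0.06,-0.024,0,6,0],
    [0.11,-0.043,0,10,0],
    [0.16,-0.062,0,14,0],
    [0.21,-0.082,0,18,0],
    [0.26,-0.101,0,22,0],
    [0.31,-0.121,0,26.2,0],
    [0.36,-0.14,0,26.2,0],
    [0.41,-0.16,0,26.2,0],
    [0.45,-0.175,0,26.2,0],
    [0.48,-0.187,0,26.2,0],
    [0.498,-0.194,0,26.2,0],
    [0.498,-0.194,0.03,26.2,0],
    [0.498,-0.194,0.07,26.2,0],
    [0.498,-0.194,0.1,26.2,0],
    [0.498,-0.194,0.115,26.2,0],
    [0.498,-0.194,0.115,26.2,0],
    [0.498,-0.194,0.115,26.2,0],
  ],
)

```text
t: 2.35
eef_pos: [637.5, -166.7, 290.9]
tcp_rot: [3.141, -0.002, 0.0]
ft_force: [-0.4, -0.1, 0.2]
opening: 0.005
grip_force: 0.0
```

Request:
carry_out(
  series=[
    [0,0,0.008,0,0],
    [0,0,0.016,0,0],
    [0,0,0.02,0,0],
    [0,0,0.021,0,0],
  ],
)

```text
t: 2.85
eef_pos: [637.2, -166.5, 268.4]
tcp_rot: [-3.141, 0.0, 0.001]
ft_force: [-0.8, 0.1, -0.4]
opening: 0.007
grip_force: 0.0
```

Request:
carry_out(
  series=[
    [0,0,0.001,0,0],
    [0,0,0.002,0,0],
    [0,0,0.002,0,0],
  ],
)

```text
t: 3.22
eef_pos: [637.2, -166.5, 266.8]
tcp_rot: [3.141, -0.0, 0.001]
ft_force: [-0.1, 0.2, -0.2]
opening: 0.007
grip_force: 0.0
```

Request:
carry_out(
  series=[
    [0,0,0.001,0,0],
    [0,0,0.002,0,0],
    [0,0,0.002,0,0],
  ],
)

```text
t: 3.6
eef_pos: [637.3, -166.5, 265.0]
tcp_rot: [3.141, -0.0, 0.001]
ft_force: [0.7, -0.5, 2.9]
opening: 0.005
grip_force: 1.5
```

Request:
carry_out(
  series=[
    [0,0,0.0005,0,0],
    [0,0,0.001,0,0],
    [0,0,0.001,0,0],
  ],
)

```text
t: 3.98
eef_pos: [637.3, -166.5, 264.0]
tcp_rot: [3.141, -0.001, 0.001]
ft_force: [-0.6, 0.5, 5.0]
opening: 0.008
grip_force: 2.5
```

Request:
carry_out(
  series=[
    [0,0,0.0005,0,0],
    [0,0,0.001,0,0],
    [0,0,0.001,0,0],
  ],
)

```text
t: 4.35
eef_pos: [637.4, -166.5, 262.9]
tcp_rot: [3.141, -0.001, 0.001]
ft_force: [0.3, -0.3, 4.6]
opening: 0.006
grip_force: 2.4
```

Request:
carry_out(
  series=[
    [0,0,0.0003,0,0],
    [0,0,0.0005,0,0],
    [0,0,0.0005,0,0],
  ],
)

```text
t: 4.72
eef_pos: [637.4, -166.5, 262.4]
tcp_rot: [3.141, -0.001, 0.001]
ft_force: [0.9, 0.6, 5.3]
opening: 0.003
grip_force: 2.5
```

The force levels off at about 5 N, so plate C is yielding. I'll push it further.

Request:
carry_out(
  series=[
    [0,0,0.0005,0,0],
    [0,0,0.001,0,0],
    [0,0,0.0015,0,0],
    [0,0,0.002,0,0],
  ],
)

```text
t: 5.22
eef_pos: [637.3, -166.5, 260.4]
tcp_rot: [3.141, -0.0, 0.0]
ft_force: [-0.9, 0.9, 6.0]
opening: 0.003
grip_force: 2.5
```

Request:
carry_out(
  series=[
    [0,0,0.001,0,0],
    [0,0,0.002,0,0],
    [0,0,0.003,0,0],
    [0,0,0.003,0,0],
  ],
)

```text
t: 5.72
eef_pos: [637.4, -166.6, 257.3]
tcp_rot: [3.141, -0.001, 0.001]
ft_force: [0.8, 0.0, 4.0]
opening: 0.001
grip_force: 2.1
```

Request:
carry_out(
  series=[
    [0,0,0.001,0,0],
    [0,0,0.002,0,0],
    [0,0,0.003,0,0],
    [0,0,0.003,0,0],
  ],
)

```text
t: 6.22
eef_pos: [637.3, -166.6, 254.1]
tcp_rot: [3.141, -0.0, 0.001]
ft_force: [2.5, -0.6, 3.2]
opening: 0.001
grip_force: 1.8
```

```bash
python3 - <<'E'
from h import *
d=env.read_camera("scene")[0][:,:,::-1];cv2.imwrite("pics/s2.png",cv2.resize(d[60:220,250:410],None,fx=3.7,fy=3.7,interpolation=3))
print(env.state()["ft_force"])
E
```

```text
[ 2.36694997 -0.04636456  2.32752984]
```

View pics/s2.png

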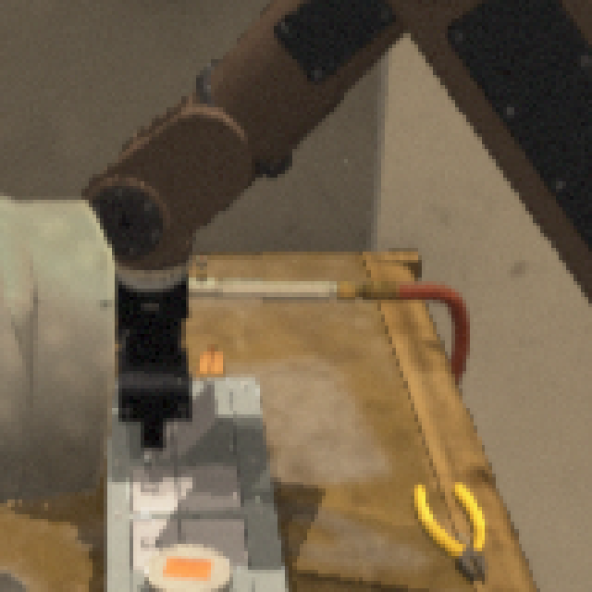

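The picture shows C tilted about 45° at (205,415), with the fingers behind it at (150,440). Now I'll lift, go round to the front and push the raised edge backward.

Request:
carry_out(
  series=[
    [0,0,-0.01,0,0],
    [0,0,-0.04,0,0],
    [0,0,-0.075,0,0],
    [0,0,-0.1,0,0],
    [0,0,-0.105,0,0],
    [-0.02,0,-0.105,0,0],
    [-0.06,0,-0.105,0,0],
    [-0.09,0,-0.105,0,0],
    [-0.1,0,-0.105,0,0],
    [-0.1,0,-0.09,0,0],
    [-0.1,0,-0.06,0,0],
    [-0.1,0,-0.035,0,0],
    [-0.1,0,-0.03,0,0],
    [-0.1,0,-0.03,0,0],
  ],
)

```text
t: 8.02
eef_pos: [537.8, -166.6, 283.8]
tcp_rot: [-3.141, 0.001, 0.001]
ft_force: [-0.5, -0.1, 0.2]
opening: 0.005
grip_force: 0.0
```

Request:
carry_out(
  series=[
    [0.004,0,0,0,0],
    [0.008,0,0,0,0],
    [0.012,0,0,0,0],
    [0.016,0,0,0,0],
    [0.02,0,0,0,0],
    [0.025,0,0,0,0],
    [0.03,0,0,0,0],
    [0.035,0,0,0,0],
  ],
)

```text
t: 9.02
eef_pos: [572.5, -166.5, 284.2]
tcp_rot: [-3.142, 0.0, 0.001]
ft_force: [-2.4, -0.4, 0.3]
opening: 0.008
grip_force: 0.9
```

Request:
carry_out(
  series=[
    [0.003,0,0,0,0],
    [0.006,0,0,0,0],
    [0.009,0,0,0,0],
    [0.012,0,0,0,0],
    [0.015,0,0,0,0],
    [0.018,0,0,0,0],
    [0.021,0,0,0,0],
    [0.021,0,0,0,0],
  ],
)

```text
t: 10.02
eef_pos: [593.5, -166.5, 284.2]
tcp_rot: [3.141, -0.0, 0.001]
ft_force: [0.1, 0.1, -0.2]
opening: 0.005
grip_force: 0.0
```

Request:
carry_out(
  series=[
    [0.001,0,0,0,0],
    [0.002,0,0,0,0],
    [0.003,0,0,0,0],
  ],
)

```text
t: 10.4
eef_pos: [596.3, -166.5, 284.3]
tcp_rot: [3.141, 0.0, 0.001]
ft_force: [-1.4, 0.2, 0.3]
opening: 0.007
grip_force: 0.5
```

Request:
carry_out(
  series=[
    [-0.005,0,0,0,0],
    [-0.02,0,0,0,0],
    [-0.05,0,-0.02,0,0],
    [-0.09,0,-0.06,0,0],
    [-0.12,0,-0.1,0,0],
    [-0.12,0,-0.1,0,0],
  ],
)

```text
t: 11.15
eef_pos: [474.2, -166.4, 386.9]
tcp_rot: [3.139, -0.004, -0.0]
ft_force: [-0.0, -0.4, -0.7]
opening: 0.005
grip_force: 0.0
```

```bash
python3 - <<'E'
from h import *
d=env.read_camera("scene")[0][:,:,::-1];t=env.read_camera("top")[0][:,:,::-1]
a=cv2.resize(d[120:220,270:350],(480,600),interpolation=3);b=cv2.resize(t[160:230,355:425],(320,320),interpolation=3)
cv2.imwrite("pics/f.png",np.hstack([a,np.vstack([b,np.zeros((280,320,3),np.uint8)])]))
E
```

```text
(no output)
```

View pics/f.png

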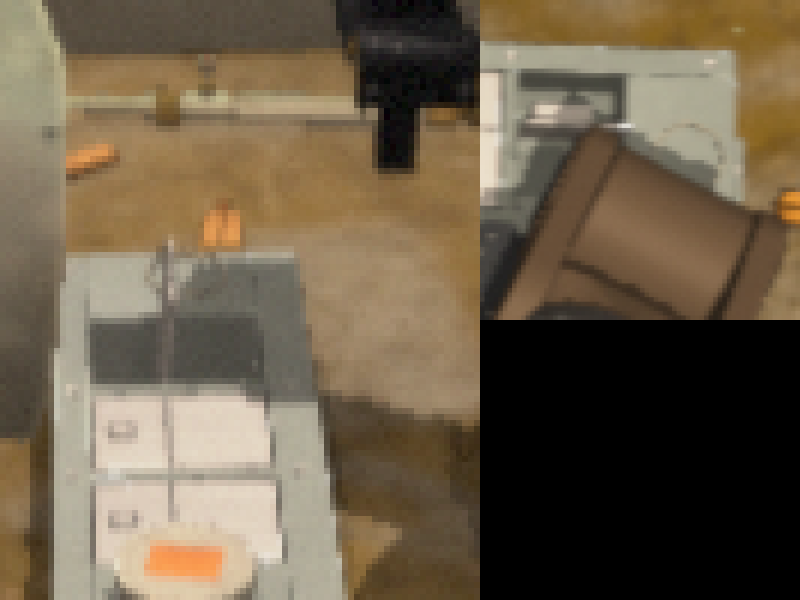

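The picture shows plate C edge-on and nearly upright at (170,310). The arm is clear, and the tin and coil have not moved. I'm handing in.

```bash
python3 -c "
from cell import env
print(env.job_done())"
```

```text
the job is handed in; nothing more can be done
None
```

The rightmost plate (C) was the unlatched one; I pushed it open to about 1.38 rad by my estimate, it looked nearly upright when the arm withdrew, and I handed the job in at about 11 s without seeing a verdict (C rocked on the first try, so A and B were not pressed).

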